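# Feed a roller blank up to the spring stop

### The job

Take the wooden push paddle out of its tray and use it to roll the round wooden blank gently along the feed track until it meets the spring stop; press it lightly onto the stop for about a second. Then ease the paddle off so that the blank stays resting by the stop, and stand the paddle upright back in the tray. Push the blank only with the paddle, do not drive the spring hard, and leave the other things on the bench where they are.

Things in the scene. Friction and masses are not known exactly. Their poses are not given: they have to be found in the camera images.
- track: Fixed plywood feed track, 340 x 106 mm: cork floor 78 mm wide, 20 mm above the bench, between two low side rails (10 mm thick, tops 38 mm above the bench). Origin: middle of its underside; x runs along the track to the stop, z up. The other end is open.
- stop: Aluminium bracket fixed at the track's +x end: 34 mm along the track, 76 mm wide, top 65 mm above the bench. Origin: on the track floor, middle of its front face; x as the track's, so the blank lies at negative x. From its face stands a round spring-backed rubber nose, 20 mm across, its middle 20 mm above the track floor.
- stop_face (a point): Point on the bracket's front face where the nose comes out. The nose stands 9 to 27 mm out of the face; its screw is set differently every run and this is not measured: feel for it. The nose gives about 1 mm for every 3.5 N and springs back: 3 to 7 N is a light press, above 10 N overloads it.
- roller_center (a point): Centre of the loose round wooden blank: plain cylinder, 40 mm diameter, 70 mm long, about 0.1 kg, lying across the track, centre 20 mm above the cork floor, 4 mm of play to each rail. It rolls easily (roll it under 80 mm/s) but soon stops by itself; a spring let go suddenly throws it back 5 to 10 mm. Its y axis is the cylinder's axis; x and z turn as it rolls.
- paddle_grip (a point): On the axis of the handle of the loose wooden paddle (0.1 kg) standing in the tray, 80 mm above its sole, z up. Handle: post 16 mm along x, 30 mm along y, top 105 mm above the sole. Flat upright push blade, 50 mm wide, from sole to 50 mm up, its front face 16 mm ahead (+x) of the handle's axis. Foot 8 mm thick, 50 mm wide, reaching 28 mm behind the axis.
- tray: Fixed low wooden tray, 150 mm by 180 mm outside (x, y), walls 8 mm thick and 18 mm high, inner floor 8 mm above the bench. Origin at the middle of its underside.
- discs_center (a point): Bystander: loose stack of wooden discs, 64 mm across and 30 mm high; the point is its centre.
- offcut: Bystander: loose wooden offcut, 30 x 75 x 28 mm; origin at the middle of its underside.
- caliper: Bystander: loose caliper lying flat, 200 mm long, 12 mm high; origin at the middle of its underside.
Things that resemble listed ones, but are neither listed nor needed, are in the scene too. What is shaped like the part that bears paddle_grip but red is not meant.

How it is judged:
By the outcome, as a careful person would: the job done as asked, in the order asked, and still so for the second after the job is handed in, with the robot touching nothing.
It also fails if it takes over 72 s, if anything falls off the work surface, if the arm or the gripper's body presses on something with over 40 N, if the wrist force passes 120 N, or if a joint passes its speed limit or range.

### The arm

A 6-joint arm with a two-finger parallel gripper is mounted at the origin on the work surface. World frame = base frame: x ahead of the robot, y to its left, z up, the work surface at z = 0. Lengths are in m, angles in rad, forces in N, time in s.
With the tool pointing down it reaches from about 0.3 to 0.75 m from the base axis. Payload 8.5 kg.
Tool frame: the origin (TCP) lies on the centre line of the jaws, within the pads' length; the fingertips stand 22 mm ahead of it and the grasp point (between the pads) lies 3 mm ahead of it; z points along the fingers, y is the line along which they close (so a half turn about z gives the same grasp; the last joint's range is limited). The gripper opens to 85 mm and grips with 20 to 120 N. Pads are 22 mm wide; open, the fingers measure 114 mm over their backs; the gripper's body (76 mm by 85 mm) begins 54 mm behind the grasp point. The pads swing forward as they close: fully open they stand 13 mm farther back than shut.
Start: joints at [-0.215, 0.381, 1.297, -0, 1.464, -0.215], TCP at [0.55, 0, 0.253] pointing down, gripper open.
Joint ranges: [-3.11, 3.11], [-0.89, 2.33], [0.22, 2.48], [-1.42, 4.56], [0.17, 2.85], [-2.88, 2.88]. Speed limits (rad/s): [2.39, 2.39, 3.14, 3.14, 3.14, 3.14].

### API

Orientations are given as [roll, pitch, yaw] about the fixed x, y, z axes, in that order (R = Rz(yaw) Ry(pitch) Rx(roll)).
In Python, from plant import state, read_camera, finish_job gives the robot as it stands.
- The arm moves only by the tool step_arm, never from a script. Its argument "motion" is text: rows parted by semicolons, each of 7 numbers parted by spaces: the shift along the tool's x, y, z in mm, then the turn, a rotation vector about the tool's x, y, z in rad, then the gripper command: -1 is shut, 1 is fully open, values between are in proportion. In form: dx dy dz wx wy wz jaw; .... A call has 1 to 12 rows; each row is the pose to reach, as a shift and turn from the pose commanded when the call began, along the tool's axes at that moment; what a row does not reach only later rows make up. A row lasts 1/12 s, in which the tool goes at most 41.7 mm and 7.16 degrees, less where a joint would pass 70% of its speed; a pose out of reach is approached as far as the arm can. A call with a gripper value outside its range is refused whole. The fingers move at their own pace and stop on an object; "squeeze" is the grip in N (left out, the last holds). Time passes only in rows, so rows that repeat a pose let the fingers close. It gives the time, the measured TCP pose, the force, the opening and the grip force at its end, in the units of the state.
- state(): the state, without advancing time (a new reading comes with each control period).
- read_camera(name): name is "scene" or "side" or "wrist"; returns a dict with "frame" (400x640x3 uint8, red, green, blue), "vertical_fov" (degrees; the focal length in pixels is half the picture's height over the tangent of half this angle, whatever the lens; pixels are square), "cx", "cy" (the principal point, pixels), "R" (3x3) and "t" (3): a world point X has camera coordinates R X + t; the wrist camera has in their place "hand_eye" (4x4, takes a point from camera to tool coordinates, whose origin is the TCP and whose axes are the flange's). Camera axes: x right, y down, z forward; pixel columns grow to the right and rows downward; lengths in m; the calibration is good to about 2 mm. A picture is of the moment at which its call begins: read the wrist's pose just before it. There is no depth.
- finish_job(): hands the job in; it is judged then, once.
The state is a dict: "clock": time; "joint_positions": joint angles; "dq": joint speeds; "tau": joint torques, N m; "ee_pos": TCP position; "tcp_rot": TCP orientation; "wrist_force": force on the tool from outside, world axes, zero at the start; "torque": the same for the moment, N m; "grip_width": opening from 0.0 (shut) to 1.0 (fully open); "grasp_force": force on a finger pad.
Only numpy, scipy, OpenCV 4.12 (cv2) and the standard library are available. Lean on these libraries where they do the work, as an engineer would, in place of code of your own. Each camera call takes 0.05 s, during which the arm holds its last target. There are 200 camera calls.

## Working session

There is one attempt and no reset: what is moved stays moved. The work goes in short steps, Python scripts to look and compute and a tool call to move; the robot and the scene stay as the last step left them, time stands still between calls to the robot, and variables do not carry over. Pictures are saved under pics/ and viewed, at most 10 in all, crops included, and the job is handed in when it is done.

Besides the shell and the picture viewer there is one more tool, called after "Request:" in YAML: its name, and indented under it one key for each argument. step_arm: Moves the arm, as the interface text tells. Its arguments: {"type":"object","properties":{"motion":{"type":"string"},"squeeze":{"type":"number"}},"required":["motion"]}

```bash
mkdir -p pics; cat > h.py <<'E'
import numpy as np, cv2, pickle
from plant import state, read_camera, finish_job
from scipy.spatial.transform import Rotation as Ro
def grab(name,fn):
    s=state(); c=read_camera(name)
    if name=='wrist':
        T=np.eye(4);T[:3,:3]=Ro.from_euler('xyz',s['tcp_rot']).as_matrix();T[:3,3]=s['ee_pos']
        W=T@np.array(c['hand_eye']); c['R']=W[:3,:3].T; c['t']=-c['R']@W[:3,3]
    c['R']=np.array(c['R']);c['t']=np.array(c['t'])
    pickle.dump(c,open(f'pics/{fn}.pkl','wb')); cv2.imwrite(f'pics/{fn}.png',c['frame'][:,:,::-1]); return c
def load(fn): return pickle.load(open(f'pics/{fn}.pkl','rb'))
def f(c): return 200/np.tan(np.radians(c['vertical_fov'])/2)
def ray(c,u,v):
    d=c['R'].T@np.array([(u-c['cx'])/f(c),(v-c['cy'])/f(c),1]); return -c['R'].T@c['t'],d
def onz(c,u,v,z):
    o,d=ray(c,u,v); return o+d*(z-o[2])/d[2]
def proj(c,X):
    p=c['R']@np.array(X)+c['t']; return np.array([c['cx'],c['cy']])+f(c)*p[:2]/p[2]
E
python3 - <<'E'
from h import *
print(state())
for n in ['scene','side','wrist']:
    c=grab(n,n+'0'); print(n,c['vertical_fov'],c['cx'],c['cy'],-c['R'].T@c['t'],c['R'][2], [k for k in c])
E
```

```text
{'clock': 0.0, 'joint_positions': array([-2.15317414e-01,  3.81200707e-01,  1.29826163e+00,  2.73781036e-06,
        1.46358457e+00, -2.15268971e-01]), 'dq': array([-0.00115028, -0.00077816,  0.00078037, -0.00147811,  0.00023244,
       -0.00030722]), 'tau': array([-1.00240642e-03, -4.48466885e+01, -2.31285810e+01, -2.87182611e-04,
        4.73836102e-03,  1.77242771e-05]), 'ee_pos': array([5.49741888e-01, 4.51941573e-05, 2.52708930e-01]), 'tcp_rot': array([-3.14017255e+00, -3.13302567e-04,  1.57074737e+00]), 'wrist_force': array([ 0.05092377,  0.26801241, -0.51663498]), 'torque': array([-0.02942734, -0.0195803 ,  0.03171205]), 'grasp_force': 0.0, 'grip_width': 1.00227644377731}
scene 55.68975413931773 310.0715596772593 194.4360347193757 [ 1.14458287 -0.52118742  0.60228489] [-0.67285083  0.49595919 -0.54890459] ['frame', 'vertical_fov', 'cx', 'cy', 'R', 't']
side 51.509720312666246 313.56757827231877 202.62343635175776 [-0.08403882 -0.67547709  0.56580229] [ 0.62260071  0.62121448 -0.47587911] ['frame', 'vertical_fov', 'cx', 'cy', 'R', 't']
wrist 64.62049237830941 319.25735461514984 198.3440229468692 [0.54961775 0.08521421 0.37447047] [-8.10259135e-04 -3.28989034e-01 -9.44333394e-01] ['frame', 'vertical_fov', 'cx', 'cy', 'hand_eye', 'R', 't']
```

View pics/scene0.png

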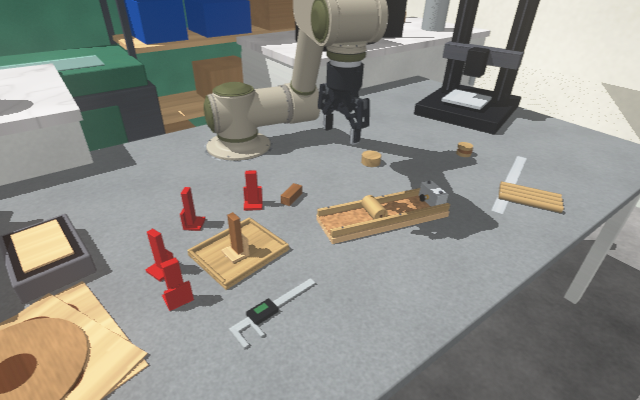

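View pics/side0.png

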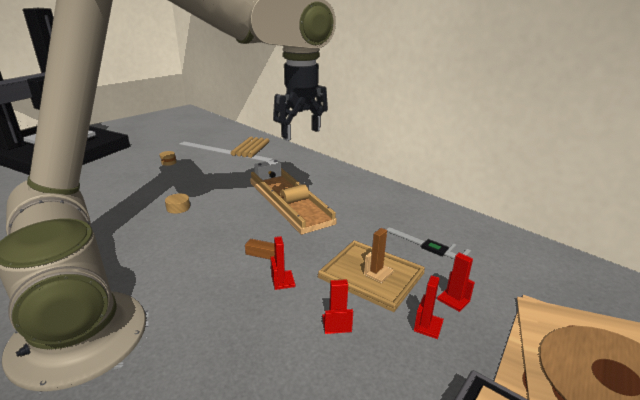

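The scene picture shows the wooden paddle at (236,235) in the tray, the red lookalikes at (252,190), (188,210), (158,255) and (175,283), and the track at (385,210) with the blank at (374,206) and the stop at (432,190). In the side picture the paddle is at (378,252) and the track at (293,200). The only paddle that is wooden and stands in the tray is the one meant; I'll confirm it in enlarged crops.

```bash
python3 - <<'E'
import cv2,numpy as np
a=cv2.imread('pics/scene0.png');b=cv2.imread('pics/side0.png')
def cr(i,x,y): # 133x100 window -> 400x300
    w=cv2.resize(i[y:y+100,x:x+133],(399,300),interpolation=cv2.INTER_CUBIC)
    for k in range(0,133,20): cv2.putText(w,str(x+k),(k*3,8),0,.3,(255,255,255)); cv2.line(w,(k*3,10),(k*3,14),(255,255,255))
    for k in range(20,100,20): cv2.putText(w,str(y+k),(0,k*3),0,.3,(255,255,255)); cv2.line(w,(20,k*3),(24,k*3),(255,255,255))
    return w
cv2.imwrite('pics/crop1.png',np.vstack([np.hstack([cr(a,175,195),cr(a,318,155)]),np.hstack([cr(b,310,215),cr(b,230,145)])]))
E
```

```text
(no output)
```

View pics/crop1.png

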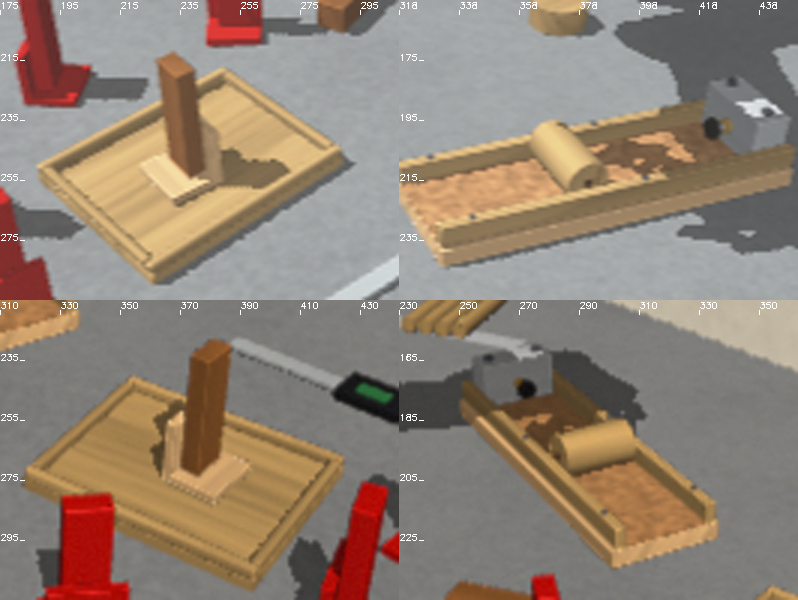

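View pics/wrist0.png

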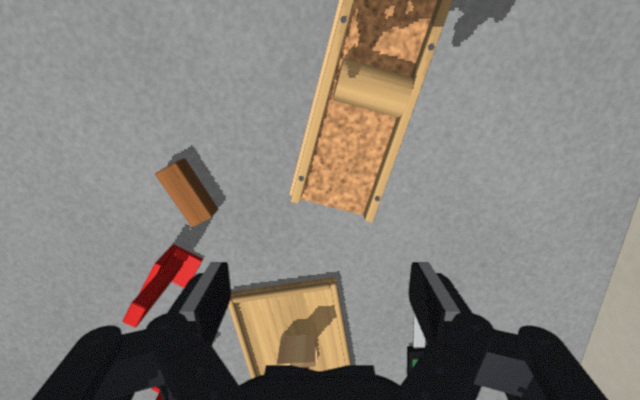

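The crop confirms it: a brown handle with light blade and foot standing in the tray (scene top about (234,216), side top about (381,230)), blade away from the robot base side. The blank lies mid-track at scene (373,207). The wrist view shows the track's open end at (292,202)–(372,222) and the blank at (373,88).

```bash
python3 - <<'E'
from h import *
np.set_printoptions(precision=4,suppress=True)
s,d,w=load('scene0'),load('side0'),load('wrist0')
S=lambda x,y:(175+x/3,195+y/3); S2=lambda x,y:(318+(x-399)/3,155+y/3)
D=lambda x,y:(310+x/3,215+(y-300)/3); D2=lambda x,y:(230+(x-399)/3,145+(y-300)/3)
def P(n,c,p,z): print(n,onz(c,*p,z)[:2])
for n,c,p in [('trayS',s,[S(38,165),S(224,68),S(342,148),S(152,272)]),('trayD',d,[D(28,470),D(133,377),D(343,460),D(252,578)])]:
    q=np.array([onz(c,*x,.018)[:2] for x in p]); print(n,q.tolist(),q.mean(0))
P('topS',s,S(177,63),.113);P('topD',d,D(211,346),.113)
for x in [(142,164),(180,202),(217,183)]: P('footS',s,S(*x),.016)
for x in [(212,503),(248,463)]: P('footD',d,D(*x),.016)
P('trayW',w,(231,303),.018);P('trayW',w,(340,278),.018)
for x in [(292,201),(301,203),(365,220),(373,222),(341,0),(450,0)]: P('railW',w,x,.038)
P('railS near open',s,S2(440,232),.038)
P('railS near open2',s,S2(448,220),.038)
P('stopTop corners S',s,S2(708,92),.065);P('',s,S2(738,76),.065);P('',s,S2(790,110),.065);P('',s,S2(762,128),.065)
P('stopTop D',d,D2(470,352),.065);P('',d,D2(552,347),.065);
P('railD open',d,D2(613,545),.038);P('railD open',d,D2(716,492),.038);P('railDtop',d,D2(463,388),.038)
# roller ends wrist: top line z=.06
for x in [(345,62),(415,78),(335,102),(405,116)]: P('rolW',w,x,.04)
for x in [(533,127),(565,187),(606,175),(563,122)]: P('rolS',s,S2(*x),.05)
print((w['R'].T)[:,1])
E
```

```text
trayS [[0.45783198056706653, -0.3586737956432453], [0.42884195278896964, -0.1842960607028299], [0.5729205258389193, -0.1582416727291533], [0.6066631283263263, -0.3348579387358043]] [ 0.5166 -0.259 ]
trayD [[0.42437942738968926, -0.1874841180126357], [0.5685741463098277, -0.16246950180400288], [0.5949926951712461, -0.33716482864852154], [0.44769542799848283, -0.36301706412051943]] [ 0.5089 -0.2625]
topS [ 0.5208 -0.2639]
topD [ 0.5229 -0.2638]
footS [ 0.4994 -0.2928]
footS [ 0.5536 -0.2877]
footS [ 0.5509 -0.2558]
footD [ 0.4909 -0.2992]
footD [ 0.5453 -0.2901]
trayW [ 0.4302 -0.1886]
trayW [ 0.5764 -0.1493]
railW [ 0.5185 -0.0352]
railW [ 0.5287 -0.0376]
railW [ 0.6021 -0.0585]
railW [ 0.6115 -0.061 ]
railW [0.5695 0.1622]
railW [0.6702 0.1622]
railS near open [ 0.6138 -0.0645]
railS near open2 [ 0.6056 -0.0498]
stopTop corners S [0.6204 0.2371]
 [0.6175 0.2822]
 [0.6817 0.2737]
 [0.6861 0.2297]
stopTop D [0.622  0.2917]
 [0.6917 0.2437]
railD open [ 0.4992 -0.0526]
railD open [ 0.6234 -0.0511]
railDtop [0.5975 0.274 ]
rolW [0.5744 0.1093]
rolW [0.644  0.0947]
rolW [0.5653 0.072 ]
rolW [0.6374 0.0582]
rolS [0.5573 0.0842]
rolS [0.6377 0.0459]
rolS [0.6449 0.0855]
rolS [0.5664 0.1116]
[ 0.0002 -0.9443  0.329 ]
```

Request:
step_arm:
  motion: "-80 -10 0 0 0 0.12 1;-160 -20 0 0 0 0.24 1;-200 -28 0 0 0 0.36 1;-230 -28 0 0 0 0.48 1;-250 -28 0 0 0 0.6 1;-264 -28 0 0 0 0.72 1;-264 -28 0 0 0 0.84 1;-264 -28 0 0 0 0.96 1;-264 -28 0 0 0 1.08 1;-264 -28 0 0 0 1.2 1;-264 -28 0 0 0 1.32 1;-264 -28 0 0 0 1.44 1"

```text
clock: 1.15
ee_pos: [0.5219, -0.264, 0.253]
tcp_rot: [-3.141, 0.001, 0.125]
wrist_force: [0.2, 0.3, -0.2]
grip_width: 1.002
grasp_force: 0.0
```

Request:
step_arm:
  motion: "0 0 0 0 0 0 1;0 0 0 0 0 0 1"

```text
clock: 1.32
ee_pos: [0.5219, -0.2639, 0.2531]
tcp_rot: [-3.141, 0.0, 0.134]
wrist_force: [0.8, 0.7, 0.6]
grip_width: 1.004
grasp_force: 0.0
```

```bash
python3 - <<'E'
from h import *
s=state();print(s['ee_pos'],s['tcp_rot'],s['clock'],s['joint_positions'])
grab('wrist','wrist1')
E
```

```text
[ 0.52192051 -0.26393862  0.25311815] [-3.14123627e+00  3.52818390e-04  1.34395904e-01] 1.3167 [-6.70477836e-01  4.42803709e-01  1.19652533e+00 -7.26240409e-06
  1.50276505e+00  7.65923145e-01]
```

View pics/wrist1.png

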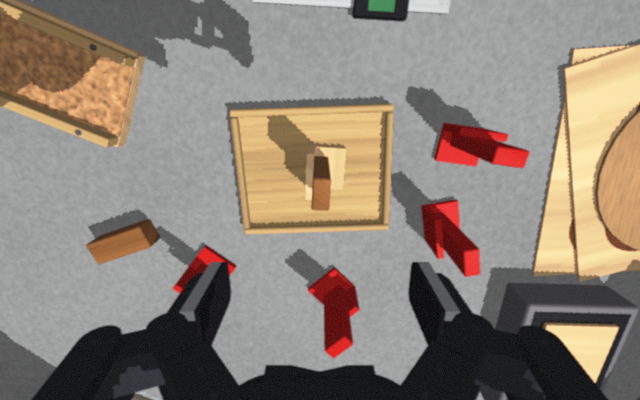

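The wrist picture shows the wooden paddle's handle top at about (321,198), with the blade on its left side (+y) and the foot running right to about u=345. The red lookalikes are outside the tray at (205,265), (335,310), (455,240) and (480,145).

```bash
python3 - <<'E'
from h import *
np.set_printoptions(precision=4,suppress=True)
c=load('wrist1'); o=lambda p,z:onz(c,*p,z)[:2]
print('top',o((321,198),.113))
m=cv2.resize(c['frame'][130:220,285:365,::-1],None,fx=6,fy=6,interpolation=cv2.INTER_CUBIC);cv2.imwrite('pics/crop2.png',m)
print('foot corners',o((346,147),.016),o((343,190),.016))
for n,p,z in [('A base',(215,262),0.01),('A top',(190,290),.105),('B base',(335,285),.01),('B top',(340,345),.105),('C top',(467,262),.105),('D top',(510,155),.105)]: print(n,o(p,z))
q=[o(p,.018) for p in [(230,110),(393,106),(388,229),(246,233)]];print('tray',np.array(q),np.mean(q,0))
print('track open',o((143,57),.038),o((122,146),.038))
print(proj(c,state()['ee_pos']-[0,0,.14]))
E
```

```text
top [ 0.516 -0.266]
foot corners [ 0.5474 -0.2909] [ 0.4963 -0.2957]
A base [ 0.3739 -0.1455]
A top [ 0.3988 -0.1493]
B base [ 0.3601 -0.307 ]
B top [ 0.35   -0.3095]
C top [ 0.4671 -0.4159]
D top [ 0.574  -0.4226]
tray [[ 0.5706 -0.1591]
 [ 0.5985 -0.334 ]
 [ 0.4543 -0.3586]
 [ 0.4254 -0.1849]] [ 0.5122 -0.2592]
track open [ 0.6113 -0.0781] [ 0.52   -0.0518]
[319.5782 191.3917]
```

View pics/crop2.png

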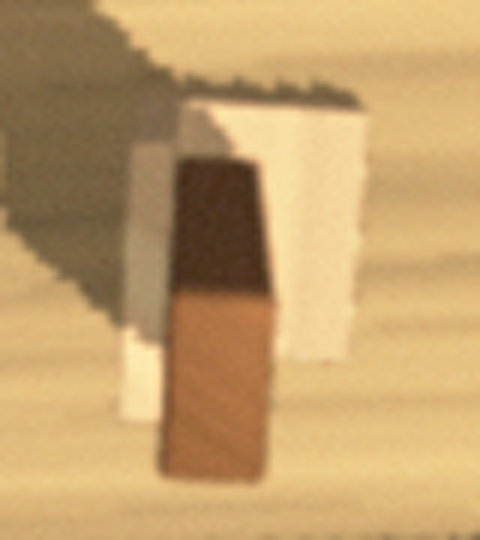

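Crop: the lighter brown quad (crop 165–272, 290–480) is the handle's top and the darker one above it is its side; foot edge lies to the right, blade to the left.

```bash
python3 - <<'E'
from h import *
c=load('wrist1'); o=lambda X,Y,z:onz(c,285+X/6,130+Y/6,z)[:2]
q=np.array([o(173,292,.113),o(274,292,.113),o(266,482,.113),o(160,478,.113)])
print(q.round(4),q.mean(0)); e=(q[0]+q[1]-q[2]-q[3]);print(np.degrees(np.arctan2(e[1],e[0])))
g=o(362,108,.016)-o(348,357,.016);print(np.degrees(np.arctan2(g[1],g[0])),np.linalg.norm(g))
b=o(133,140,.058)-o(120,420,.058);print(np.degrees(np.arctan2(b[1],b[0])),np.linalg.norm(b))
print((o(362,108,.016)+o(348,357,.016))/2)
E
```

```text
[[ 0.5326 -0.2575]
 [ 0.5345 -0.2719]
 [ 0.5055 -0.2749]
 [ 0.5041 -0.2593]] [ 0.51918053 -0.26590491]
4.796195436164051
6.039987846021679 0.04955136563709884
4.34411720413418 0.05010895881152347
[ 0.52150462 -0.29297773]
```

Request:
step_arm:
  motion: "-2 1 30 0 0 0.044 1;-2 1 60 0 0 0.044 1;-2 1 90 0 0 0.044 1;-2 1 120 0 0 0.044 1;-2 1 140 0 0 0.044 1;-2 1 155 0 0 0.044 1;-2 1 162 0 0 0.044 1;-2 1 162 0 0 0.044 1"

```text
clock: 2.03
ee_pos: [0.5197, -0.2649, 0.09]
tcp_rot: [-3.14, 0.002, 0.089]
wrist_force: [0.3, -0.1, 0.1]
grip_width: 1.001
grasp_force: 0.0
```

Request:
step_arm:
  motion: "0 0 0 0 0 0 0.4;0 0 0 0 0 0 0;0 0 0 0 0 0 -0.3;0 0 0 0 0 0 -0.6;0 0 0 0 0 0 -1;0 0 0 0 0 0 -1;0 0 0 0 0 0 -1;0 0 0 0 0 0 -1"
  squeeze: 50

```text
clock: 2.7
ee_pos: [0.5203, -0.2654, 0.0918]
tcp_rot: [3.141, -0.001, 0.087]
wrist_force: [-1.0, 0.5, 4.3]
grip_width: 0.181
grasp_force: 49.7
```

Request:
step_arm:
  motion: "0 0 -8 0 0 0 -1;0 0 -25 0 0 0 -1;0 0 -50 0 0 0 -1;0 0 -75 0 0 0 -1;5 -15 -100 0 0 0.03 -1;15 -45 -125 0 0 0.08 -1;30 -85 -145 0 0 0.13 -1;42 -125 -155 0 0 0.18 -1;55 -165 -160 0 0 0.23 -1;68 -205 -160 0 0 0.28 -1;80 -240 -160 0 0 0.32 -1;87 -259 -160 0 0 0.345 -1"

```text
clock: 3.7
ee_pos: [0.5843, 0.0044, 0.2518]
tcp_rot: [-3.141, 0.0, -0.258]
wrist_force: [-0.0, -0.4, -1.4]
grip_width: 0.182
grasp_force: 49.1
```

Request:
step_arm:
  motion: "0 0 0 0 0 0 -1;0 0 0 0 0 0 -1;0 0 0 0 0 0 -1"

```text
clock: 3.95
ee_pos: [0.5841, -0.0002, 0.2513]
tcp_rot: [3.141, 0.001, -0.258]
wrist_force: [0.0, -0.1, -1.3]
grip_width: 0.18
grasp_force: 49.1
```

```bash
python3 - <<'E'
from h import *
s=state();print(s['ee_pos'],s['tcp_rot'],s['clock'],s['wrist_force'])
grab('wrist','wrist2')
E
```

```text
[ 5.84122490e-01 -2.03337886e-04  2.51286992e-01] [ 3.14119541e+00  5.47074396e-04 -2.58058784e-01] 3.95 [ 0.00698322 -0.12828357 -1.31661674]
```

View pics/wrist2.png

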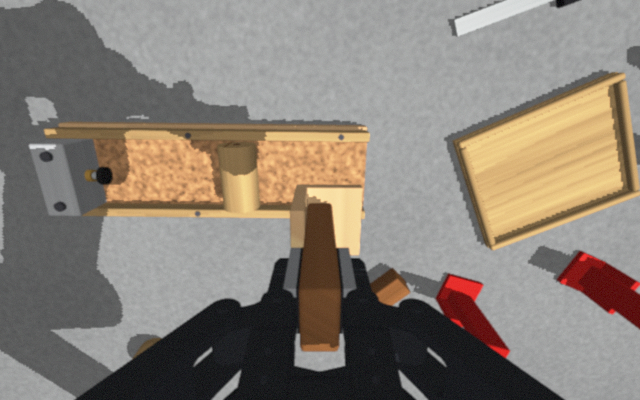

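The view shows the track nearly horizontal (rails v≈130 and v≈212), blank at (240,177), stop with black nose at (103,176), the paddle held straight with the foot to the right.

```bash
python3 - <<'E'
from h import *
c=load('wrist2')
o=lambda u,v,z:onz(c,u,v,z)[:2]
m=cv2.resize(c['frame'][100:260,20:380,::-1],None,fx=2.2,fy=2.2,interpolation=cv2.INTER_CUBIC);cv2.imwrite('pics/crop3.png',m)
E
```

```text
(no output)
```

View pics/crop3.png

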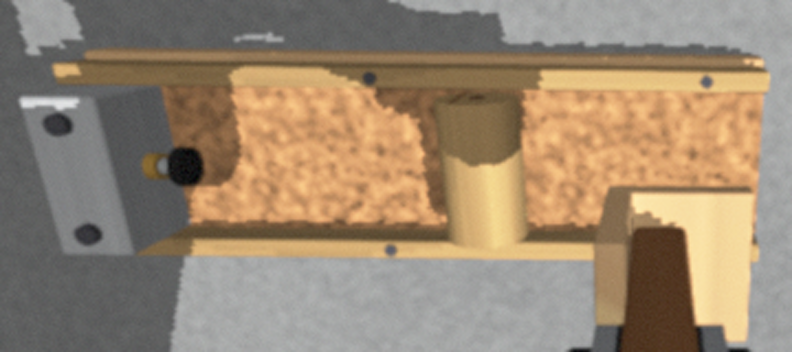

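```bash
python3 - <<'E'
from h import *
np.set_printoptions(precision=4,suppress=True)
c=load('wrist2')
o=lambda X,Y,z:onz(c,20+X/2.2,100+Y/2.2,z)[:2]
def L(n,a,b,z):
    p,q=o(*a,z),o(*b,z); e=p-q; print(n,p,q,'heading',np.degrees(np.arctan2(e[1],e[0])));return p,q
u1=L('upper outer',(60,65),(768,73),.038);u2=L('upper inner',(230,84),(765,91),.038)
l1=L('lower outer',(140,253),(590,260),.038);L('lower inner',(190,239),(590,245),.038)
L('screws',(369,77),(706,81),.038)
L('cork edge low',(190,224),(430,227),.02)
L('stop face top',(95,96),(133,253),.065)
sc=state(); h=np.radians(75.2); t=np.array([np.cos(h),np.sin(h)]); n=np.array([t[1],-t[0]])  # n toward +x
for nm,P in [('uo',u1[1]),('ui',u2[1]),('lo',l1[1]),('roll up',o(480,98,.04)),('roll lo',o(488,246,.04)),('rollL',o(440,165,.04)),('rollR',o(525,165,.04)),('nose',o(190,166,.04)),('sf',o(133,253,.065)),('sfu',o(95,96,.065)),('open',o(768,80,.038)),('blade top front lo',o(597,250,.217)),('tcp',sc['ee_pos'][:2])]: print(nm,'along',round(P@t*1000,1),'lateral',round(P@n*1000,1))
E
```

```text
upper outer [0.699  0.2625] [ 0.6097 -0.0609] heading 74.56653692112333
upper inner [0.6702 0.1888] [ 0.6017 -0.0577] heading 74.45831659958687
lower outer [0.6024 0.2732] [0.539  0.0486] heading 74.22839575192852
lower inner [0.6029 0.2445] [0.5471 0.0462] heading 74.27102068155293
screws [0.6564 0.1233] [ 0.6135 -0.0315] heading 74.53105541679182
cork edge low [0.6074 0.2547] [0.5727 0.1303] heading 74.43232591537593
stop face top [0.6803 0.2318] [0.6084 0.2526] heading -16.15710843316858
uo along 96.9 lateral 605.0
ui along 97.9 lateral 596.5
lo along 184.6 lateral 508.7
roll up along 234.3 lateral 593.4
roll lo along 236.6 lateral 517.4
rollL along 256.9 lateral 560.4
rollR along 214.9 lateral 560.4
nose along 380.4 lateral 559.8
sf along 399.7 lateral 523.7
sfu along 397.9 lateral 598.5
open along 96.7 lateral 601.7
blade top front lo along 164.0 lateral 586.5
tcp along 148.6 lateral 564.9
```

Request:
step_arm:
  motion: "-8 0 10 0 0 0.014 -1;-8 0 30 0 0 0.014 -1;-8 0 55 0 0 0.014 -1;-8 0 80 0 0 0.014 -1;-8 0 105 0 0 0.014 -1;-8 0 122 0 0 0.014 -1;-8 0 133 0 0 0.014 -1;-8 0 139 0 0 0.014 -1;-8 0 143 0 0 0.014 -1;-8 0 144 0 0 0.014 -1;-8 0 144 0 0 0.014 -1;-8 0 144 0 0 0.014 -1"

```text
clock: 5.0
ee_pos: [0.5769, 0.0021, 0.1081]
tcp_rot: [-3.142, -0.001, -0.272]
wrist_force: [0.4, 0.4, -1.2]
grip_width: 0.182
grasp_force: 49.1
```

Request:
step_arm:
  motion: "0 -2 0 0 0 0 -1;0 -6 0 0 0 0 -1;0 -11 0 0 0 0 -1;0 -16 0 0 0 0 -1;0 -21 0 0 0 0 -1;0 -25 0 0 0 0 -1;0 -29 0 0 0 0 -1;0 -32 0 0 0 0 -1;0 -35 0 0 0 0 -1;0 -38 0 0 0 0 -1;0 -41 0 0 0 0 -1;0 -44 0 0 0 0 -1"

```text
clock: 6.0
ee_pos: [0.5885, 0.045, 0.1073]
tcp_rot: [3.142, -0.0, -0.272]
wrist_force: [0.2, -0.1, -1.2]
grip_width: 0.174
grasp_force: 49.1
```

Request:
step_arm:
  motion: "0 -3 0 0 0 0 -1;0 -6 0 0 0 0 -1;0 -9 0 0 0 0 -1;0 -12 0 0 0 0 -1;0 -15 0 0 0 0 -1;0 -18 0 0 0 0 -1;0 -21 0 0 0 0 -1;0 -24 0 0 0 0 -1;0 -27 0 0 0 0 -1;0 -30 0 0 0 0 -1;0 -33 0 0 0 0 -1;0 -36 0 0 0 0 -1"

```text
clock: 7.0
ee_pos: [0.5982, 0.0797, 0.1073]
tcp_rot: [-3.142, 0.0, -0.272]
wrist_force: [0.3, 0.2, -1.1]
grip_width: 0.18
grasp_force: 49.1
```

Request:
step_arm:
  motion: "0 -3 0 0 0 0 -1;0 -6 0 0 0 0 -1;0 -9 0 0 0 0 -1;0 -12 0 0 0 0 -1;0 -15 0 0 0 0 -1;0 -18 0 0 0 0 -1;0 -21 0 0 0 0 -1;0 -24 0 0 0 0 -1;0 -27 0 0 0 0 -1;0 -30 0 0 0 0 -1;0 -33 0 0 0 0 -1;0 -36 0 0 0 0 -1"

```text
clock: 8.0
ee_pos: [0.6079, 0.1144, 0.1073]
tcp_rot: [3.142, 0.0, -0.272]
wrist_force: [-0.4, -0.0, 0.2]
grip_width: 0.181
grasp_force: 49.1
```

```bash
python3 - <<'E'
from h import *
s=state();print(s['ee_pos'],s['tcp_rot'],s['clock'],s['wrist_force'],s['ee_pos'][:2]@[.2689,.9632])
grab('wrist','wrist3')
E
```

```text
[0.60787292 0.11437029 0.10729703] [ 3.14154851e+00  6.02622945e-05 -2.72188801e-01] 8.0 [-0.4470479  -0.02465866  0.18424012] 0.2736184918276376
```

View pics/wrist3.png

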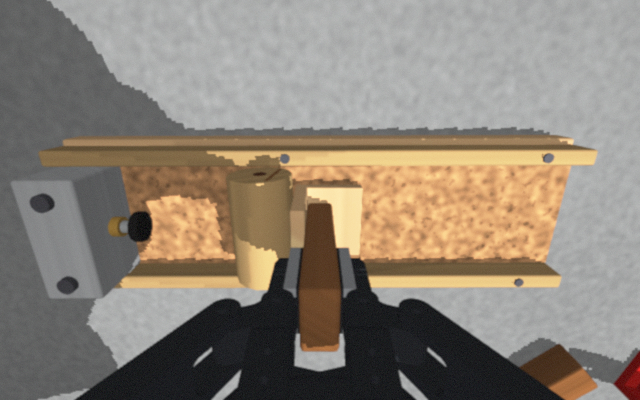

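The blank touches the blade at u≈292, its leading side is at u≈231, and the nose tip is at u≈152; everything stays square.

```bash
python3 - <<'E'
from h import *
c=load('wrist3');t=np.array([.2689,.9632])
for n,u,v,z in [('nose',152,226,.04),('rollL',231,226,.04),('rollR',291,215,.04),('stop',137,275,.02),('stoptop',102,297,.065)]: print(n,onz(c,u,v,z)[:2]@t)
E
```

```text
nose 0.38285842868216
rollL 0.33133385267798193
rollR 0.2919673124371038
stop 0.41294648119186667
stoptop 0.40748415986451497
```

Request:
step_arm:
  motion: "0 -3 0 0 0 0 -1;0 -6 0 0 0 0 -1;0 -9 0 0 0 0 -1;0 -12 0 0 0 0 -1;0 -15 0 0 0 0 -1;0 -18 0 0 0 0 -1;0 -21 0 0 0 0 -1;0 -24 0 0 0 0 -1;0 -27 0 0 0 0 -1;0 -29.5 0 0 0 0 -1;0 -31.5 0 0 0 0 -1;0 -33 0 0 0 0 -1"

```text
clock: 9.05
ee_pos: [0.6167, 0.1461, 0.1073]
tcp_rot: [-3.142, 0.0, -0.272]
wrist_force: [0.1, 0.2, -0.1]
grip_width: 0.179
grasp_force: 49.1
```

Request:
step_arm:
  motion: "0 -1 0 0 0 0 -1;0 -2 0 0 0 0 -1;0 -3 0 0 0 0 -1;0 -4 0 0 0 0 -1;0 -5 0 0 0 0 -1;0 -6 0 0 0 0 -1;0 -7 0 0 0 0 -1;0 -8 0 0 0 0 -1;0 -9 0 0 0 0 -1;0 -10 0 0 0 0 -1;0 -11 0 0 0 0 -1;0 -12 0 0 0 0 -1"

```text
clock: 10.05
ee_pos: [0.6199, 0.1575, 0.1073]
tcp_rot: [3.142, 0.0, -0.272]
wrist_force: [-0.7, -0.6, -0.0]
grip_width: 0.18
grasp_force: 49.1
```

Request:
step_arm:
  motion: "0 -0.7 0 0 0 0 -1;0 -1.4 0 0 0 0 -1;0 -2.1 0 0 0 0 -1;0 -2.8 0 0 0 0 -1;0 -3.5 0 0 0 0 -1;0 -4 0 0 0 0 -1"

```text
clock: 10.55
ee_pos: [0.621, 0.1613, 0.1073]
tcp_rot: [3.142, -0.0, -0.272]
wrist_force: [-0.5, 1.1, -0.7]
grip_width: 0.181
grasp_force: 49.1
```

Request:
step_arm:
  motion: "0 -0.5 0 0 0 0 -1;0 -1 0 0 0 0 -1;0 -1.5 0 0 0 0 -1;0 -1.5 0 0 0 0 -1"

```text
clock: 10.88
ee_pos: [0.6214, 0.1628, 0.1073]
tcp_rot: [-3.142, -0.0, -0.272]
wrist_force: [-0.5, -0.7, -0.5]
grip_width: 0.183
grasp_force: 49.1
```

Request:
step_arm:
  motion: "0 -0.5 0 0 0 0 -1;0 -1 0 0 0 0 -1;0 -1 0 0 0 0 -1"

```text
clock: 11.13
ee_pos: [0.6217, 0.1638, 0.1073]
tcp_rot: [-3.142, 0.0, -0.272]
wrist_force: [-0.3, 0.2, -1.0]
grip_width: 0.185
grasp_force: 49.1
```

Request:
step_arm:
  motion: "0 -0.5 0 0 0 0 -1;0 -1 0 0 0 0 -1;0 -1 0 0 0 0 -1"

```text
clock: 11.38
ee_pos: [0.6219, 0.1648, 0.1073]
tcp_rot: [-3.142, 0.0, -0.272]
wrist_force: [-0.1, 0.1, -0.9]
grip_width: 0.18
grasp_force: 49.1
```

Request:
step_arm:
  motion: "0 -0.4 0 0 0 0 -1;0 -0.8 0 0 0 0 -1;0 -0.8 0 0 0 0 -1"

```text
clock: 11.63
ee_pos: [0.6221, 0.1655, 0.1073]
tcp_rot: [-3.142, 0.0, -0.272]
wrist_force: [1.0, 0.0, -0.2]
grip_width: 0.181
grasp_force: 49.1
```

Request:
step_arm:
  motion: "0 -0.5 0 0 0 0 -1;0 -1 0 0 0 0 -1;0 -1 0 0 0 0 -1"

```text
clock: 11.88
ee_pos: [0.6224, 0.1665, 0.1073]
tcp_rot: [-3.142, 0.0, -0.272]
wrist_force: [-0.8, 0.1, -1.0]
grip_width: 0.181
grasp_force: 49.1
```

Request:
step_arm:
  motion: "0 -0.5 0 0 0 0 -1;0 -0.8 0 0 0 0 -1;0 -0.8 0 0 0 0 -1"

```text
clock: 12.13
ee_pos: [0.6226, 0.1672, 0.1073]
tcp_rot: [-3.142, -0.0, -0.272]
wrist_force: [0.3, 1.0, -1.8]
grip_width: 0.182
grasp_force: 49.1
```

Request:
step_arm:
  motion: "0 -0.5 0 0 0 0 -1;0 -0.8 0 0 0 0 -1;0 -0.8 0 0 0 0 -1"

```text
clock: 12.38
ee_pos: [0.6229, 0.168, 0.1073]
tcp_rot: [-3.142, -0.0, -0.272]
wrist_force: [-0.4, -0.2, -1.4]
grip_width: 0.185
grasp_force: 49.1
```

Request:
step_arm:
  motion: "0 -0.5 0 0 0 0 -1;0 -0.8 0 0 0 0 -1;0 -0.8 0 0 0 0 -1"

```text
clock: 12.63
ee_pos: [0.6231, 0.1688, 0.1073]
tcp_rot: [-3.142, -0.0, -0.272]
wrist_force: [-0.1, 0.3, 0.0]
grip_width: 0.18
grasp_force: 49.1
```

Request:
step_arm:
  motion: "0 -0.5 0 0 0 0 -1;0 -0.8 0 0 0 0 -1;0 -0.8 0 0 0 0 -1"

```text
clock: 12.88
ee_pos: [0.6232, 0.1694, 0.1073]
tcp_rot: [3.141, 0.0, -0.272]
wrist_force: [-0.7, -0.4, -1.1]
grip_width: 0.182
grasp_force: 49.1
```

Request:
step_arm:
  motion: "0 -0.5 0 0 0 0 -1;0 -0.8 0 0 0 0 -1;0 -0.8 0 0 0 0 -1"

```text
clock: 13.13
ee_pos: [0.6233, 0.1701, 0.1073]
tcp_rot: [3.141, 0.0, -0.272]
wrist_force: [-0.7, -2.5, 0.1]
grip_width: 0.18
grasp_force: 49.2
```

Request:
step_arm:
  motion: "0 -0.4 0 0 0 0 -1;0 -0.6 0 0 0 0 -1;0 -0.6 0 0 0 0 -1"

```text
clock: 13.38
ee_pos: [0.6235, 0.1705, 0.1073]
tcp_rot: [3.141, 0.0, -0.272]
wrist_force: [-2.6, -3.7, 0.9]
grip_width: 0.179
grasp_force: 49.3
```

Request:
step_arm:
  motion: "0 -0.2 0 0 0 0 -1;0 -0.2 0 0 0 0 -1;0 -0.2 0 0 0 0 -1;0 -0.2 0 0 0 0 -1;0 -0.2 0 0 0 0 -1;0 -0.2 0 0 0 0 -1"

```text
clock: 13.88
ee_pos: [0.6236, 0.1707, 0.1073]
tcp_rot: [3.141, 0.0, -0.272]
wrist_force: [-3.3, -4.4, 0.4]
grip_width: 0.182
grasp_force: 49.3
```

Request:
step_arm:
  motion: "0 0 0 0 0 0 -1;0 0 0 0 0 0 -1;0 0 0 0 0 0 -1;0 0 0 0 0 0 -1;0 0 0 0 0 0 -1;0 0 0 0 0 0 -1;0 0 0 0 0 0 -1;0 0 0 0 0 0 -1"

```text
clock: 14.55
ee_pos: [0.6236, 0.1707, 0.1073]
tcp_rot: [3.141, 0.0, -0.272]
wrist_force: [-2.1, -4.7, 0.6]
grip_width: 0.184
grasp_force: 49.3
```

Request:
step_arm:
  motion: "0 0.1 0 0 0 0 -1;0 0.2 0 0 0 0 -1;0 0.3 0 0 0 0 -1;0 0.4 0 0 0 0 -1;0 0.5 0 0 0 0 -1;0 0.6 0 0 0 0 -1;0 0.7 0 0 0 0 -1;0 0.8 0 0 0 0 -1;0 0.9 0 0 0 0 -1;0 1 0 0 0 0 -1;0 1.1 0 0 0 0 -1;0 1.2 0 0 0 0 -1"

```text
clock: 15.55
ee_pos: [0.6235, 0.17, 0.1073]
tcp_rot: [-3.141, -0.0, -0.272]
wrist_force: [-1.0, -0.4, -0.9]
grip_width: 0.181
grasp_force: 49.1
```

Request:
step_arm:
  motion: "0 0.1 0 0 0 0 -1;0 0.2 0 0 0 0 -1;0 0.3 0 0 0 0 -1;0 0.4 0 0 0 0 -1;0 0.5 0 0 0 0 -1;0 0.6 0 0 0 0 -1;0 0.7 0 0 0 0 -1;0 0.8 0 0 0 0 -1;0 0.9 0 0 0 0 -1;0 1 0 0 0 0 -1;0 1.1 0 0 0 0 -1;0 1.2 0 0 0 0 -1"

```text
clock: 16.55
ee_pos: [0.6231, 0.1687, 0.1073]
tcp_rot: [3.142, -0.0, -0.272]
wrist_force: [-0.3, -0.5, -0.7]
grip_width: 0.186
grasp_force: 49.2
```

Request:
step_arm:
  motion: "0 0.1 0 0 0 0 -1;0 0.2 0 0 0 0 -1;0 0.3 0 0 0 0 -1;0 0.4 0 0 0 0 -1;0 0.5 0 0 0 0 -1;0 0.7 0 0 0 0 -1;0 0.9 0 0 0 0 -1;0 1.2 0 0 0 0 -1;0 1.5 0 0 0 0 -1;0 2 0 0 0 0 -1;0 2.5 0 0 0 0 -1;0 3 0 0 0 0 -1"

```text
clock: 17.55
ee_pos: [0.6222, 0.1658, 0.1073]
tcp_rot: [3.142, 0.0, -0.272]
wrist_force: [1.3, 0.3, -0.5]
grip_width: 0.174
grasp_force: 49.2
```

Request:
step_arm:
  motion: "0 2 0 0 0 0 -1;0 5 0 0 0 0 -1;0 9 0 0 0 0 -1;0 13 0 0 0 0 -1;0 18 0 0 0 0 -1;0 24 0 0 0 0 -1;0 32 -2 0 0 0 -1;0 40 -10 0 0 0 -1;0 48 -30 0 0 0 -1;0 56 -60 0 0 0 -1;0 62 -90 0 0 0 -1;0 66 -120 0 0 0 -1"

```text
clock: 18.55
ee_pos: [0.604, 0.101, 0.2295]
tcp_rot: [3.142, -0.0, -0.273]
wrist_force: [1.0, 0.1, -0.2]
grip_width: 0.183
grasp_force: 49.1
```

Request:
step_arm:
  motion: "0 2 -15 0 0 0 -1;0 3 -23 0 0 0 -1;0 3 -23 0 0 0 -1;0 3 -23 0 0 0 -1"

```text
clock: 18.88
ee_pos: [0.6033, 0.0991, 0.2497]
tcp_rot: [3.141, 0.001, -0.272]
wrist_force: [-1.4, -0.8, -1.5]
grip_width: 0.182
grasp_force: 49.2
```

```bash
python3 - <<'E'
from h import *
s=state();print(s['ee_pos'],s['tcp_rot'],s['clock'],s['wrist_force'],s['ee_pos'][:2]@[.2689,.9632])
c=grab('wrist','wrist4')
# nose/roller world positions predicted -> pixels
t=np.array([.2689,.9632]);n=np.array([.9632,-.2689])
for a in (.366,.346,.386): print(a,proj(c,list(a*t+.5549*n)+[.04]))
g=grab('scene','scene4'); a=cv2.resize(g['frame'][155:255,318:451,::-1],(400,300)); 
b=grab('side','side4'); b=cv2.resize(b['frame'][145:245,230:363,::-1],(400,300))
w=cv2.resize(c['frame'][60:260,:,::-1],(800,250))
cv2.imwrite('pics/comp.png',np.vstack([np.hstack([a,b]),w]))
E
```

```text
[0.60333972 0.09914274 0.24971693] [ 3.14140279e+00  9.43866204e-04 -2.72421843e-01] 18.8833 [-1.3880254  -0.7625148  -1.47579543] 0.25773233579274474
0.366 [218.73997587 170.93335824]
0.346 [237.31741995 170.92678516]
0.386 [200.16164251 170.93993163]
```

View pics/comp.png

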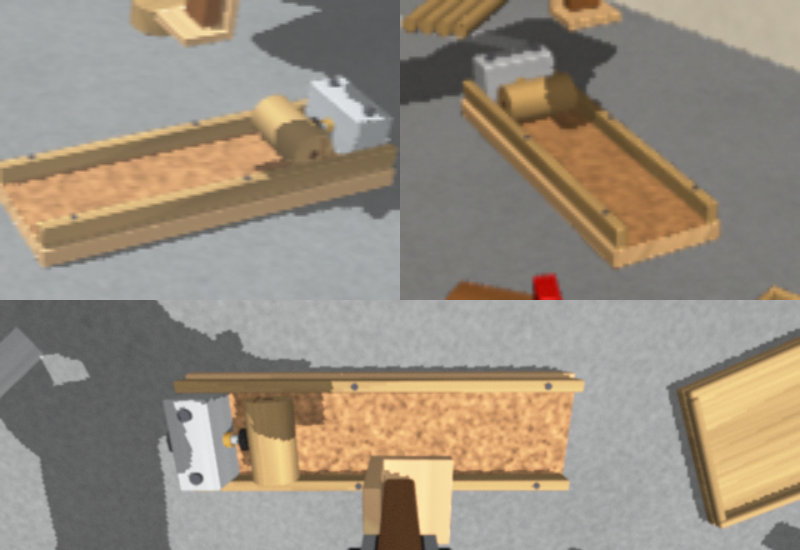

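The picture shows the blank resting against the black nose (composite (238,438) next to the blank's left side at 250), square in the track. I'll return the paddle now.

Request:
step_arm:
  motion: "0 8 0 0 0 -0.01 -1;1 25 0 0 0 -0.03 -1;2 52 0 0 0 -0.06 -1;4 86 0 0 0 -0.09 -1;6 122 0 0 0 -0.13 -1;8 158 0 0 0 -0.17 -1;10 194 0 0 0 -0.21 -1;11 230 0 0 0 -0.25 -1;13 266 0 0 0 -0.28 -1;15 300 0 0 0 -0.31 -1;16 330 0 0 0 -0.335 -1;17 353 0 0 0 -0.35 -1"

```text
clock: 20.03
ee_pos: [0.5239, -0.2479, 0.2496]
tcp_rot: [-3.141, 0.001, 0.078]
wrist_force: [0.7, -0.1, -0.9]
grip_width: 0.181
grasp_force: 49.2
```

Request:
step_arm:
  motion: "0 12 0 0 0 -0.005 -1;0 18 0 0 0 -0.009 -1;0 20 0 0 0 -0.009 -1;0 20 0 0 0 -0.009 -1;0 20 0 0 0 -0.009 -1"

```text
clock: 20.45
ee_pos: [0.527, -0.2641, 0.2502]
tcp_rot: [-3.141, 0.0, 0.088]
wrist_force: [0.0, -0.2, -1.4]
grip_width: 0.186
grasp_force: 49.2
```

Request:
step_arm:
  motion: "-3 0 10 0 0 0 -1;-7 1 30 0 0 0 -1;-7 1 55 0 0 0 -1;-7 1 80 0 0 0 -1;-7 1 105 0 0 0 -1;-7 1 125 0 0 0 -1;-7 1 138 0 0 0 -1;-7 1 146 0 0 0 -1;-7 1 151 0 0 0 -1;-7 1 154 0 0 0 -1;-7 1 156 0 0 0 -1;-7 1 156 0 0 0 -1"

```text
clock: 21.45
ee_pos: [0.52, -0.2667, 0.0947]
tcp_rot: [3.141, -0.001, 0.087]
wrist_force: [-0.1, 0.4, -1.3]
grip_width: 0.184
grasp_force: 49.2
```

Request:
step_arm:
  motion: "0 0 0.5 0 0 0 -1;0 0 1 0 0 0 -1;0 0 1.5 0 0 0 -1;0 0 1.5 0 0 0 -1"

```text
clock: 21.78
ee_pos: [0.5198, -0.2668, 0.093]
tcp_rot: [3.141, -0.0, 0.087]
wrist_force: [0.8, 0.2, -0.4]
grip_width: 0.178
grasp_force: 49.2
```

Request:
step_arm:
  motion: "0 0 0.5 0 0 0 -1;0 0 1 0 0 0 -1;0 0 1 0 0 0 -1"

```text
clock: 22.03
ee_pos: [0.5199, -0.2668, 0.0919]
tcp_rot: [3.141, -0.0, 0.087]
wrist_force: [1.1, 0.4, -0.4]
grip_width: 0.182
grasp_force: 49.3
```

Request:
step_arm:
  motion: "0 0 0.3 0 0 0 -1;0 0 0.6 0 0 0 -1;0 0 0.6 0 0 0 -1"

```text
clock: 22.28
ee_pos: [0.5199, -0.2668, 0.0918]
tcp_rot: [3.141, -0.0, 0.087]
wrist_force: [-1.5, 1.0, 5.1]
grip_width: 0.18
grasp_force: 50.1
```

Contact with the tray floor (5 N), so I release gently and rise.

Request:
step_arm:
  motion: "0 0 -0.3 0 0 0 -0.55;0 0 -0.3 0 0 0 -0.45;0 0 -0.3 0 0 0 -0.3;0 0 -0.3 0 0 0 0;0 0 -0.3 0 0 0 0.4;0 0 -0.3 0 0 0 1;0 0 -0.3 0 0 0 1;0 0 -0.3 0 0 0 1;0 0 -0.3 0 0 0 1"
  squeeze: 20

```text
clock: 23.03
ee_pos: [0.5198, -0.2668, 0.0915]
tcp_rot: [-3.142, 0.0, 0.087]
wrist_force: [0.2, -0.4, 0.3]
grip_width: 1.003
grasp_force: 0.0
```

Request:
step_arm:
  motion: "0 0 -5 0 0 0 1;0 0 -20 0 0 0 1;0 0 -40 0 0 0 1;0 0 -65 0 0 0 1;0 0 -90 0 0 0 1;0 0 -115 0 0 0 1;0 0 -135 0 0 0 1;0 0 -150 0 0 0 1;0 0 -160 0 0 0 1;0 0 -160 0 0 0 1;0 0 -160 0 0 0 1"

```text
clock: 23.95
ee_pos: [0.5197, -0.2667, 0.2513]
tcp_rot: [-3.141, 0.0, 0.087]
wrist_force: [-0.4, 0.2, -0.9]
grip_width: 1.001
grasp_force: 0.0
```

```bash
python3 - <<'E'
from h import *
np.set_printoptions(precision=4,suppress=True)
s=state();print(s['ee_pos'],s['clock'],s['wrist_force'],s['grip_width'])
# numeric check: brown handle vs. first picture; other views compared with start
a=load('wrist1');c=grab('wrist','wrist5')
def handle(c):
    h=cv2.cvtColor(c['frame'],cv2.COLOR_RGB2HSV)
    m=((h[...,0]<14)&(h[...,1]>100)&(h[...,1]<215)&(h[...,2]<200)).astype(np.uint8);m[:130]=0;m[230:]=0;m[:,:260]=0;m[:,380:]=0
    n,l,st,ce=cv2.connectedComponentsWithStats(m);k=1+st[1:,4].argmax();return st[k],ce[k]
print(handle(a),handle(c))
for n in('scene','side'):
    x=load(n+'0')['frame'].astype(int);g=grab(n,n+'5');y=g['frame'].astype(int)
    m=(abs(x-y).max(2)>60).astype(np.uint8); 
    k,l,st,ce=cv2.connectedComponentsWithStats(cv2.morphologyEx(m,cv2.MORPH_OPEN,np.ones((3,3),np.uint8)))
    print(n,[(*r[:4].tolist(),int(r[4])) for r in st[1:] if r[4]>12])
    d=abs(g['frame'].astype(int)-load(n+'4')['frame'].astype(int)).max(2); print('track change since easing',(d[(slice(165,230),slice(390,425)) if n=='scene' else (slice(165,190),slice(262,300))]>40).sum())
E
```

```text
[ 0.5197 -0.2667  0.2513] 23.95 [-0.399   0.2031 -0.9244] 1.0012593361388948
(array([312, 157,  19,  52, 593], dtype=int32), array([320.6897, 184.7487])) (array([311, 155,  18,  53, 595], dtype=int32), array([319.3966, 183.284 ]))
scene [(162, 0, 82, 42, 2852), (319, 0, 69, 46, 2377), (242, 6, 15, 52, 470), (328, 41, 38, 9, 179), (288, 43, 9, 23, 157), (318, 51, 4, 8, 30), (326, 51, 40, 11, 342), (319, 63, 45, 34, 1040), (290, 69, 3, 6, 18), (197, 81, 56, 57, 1756), (262, 88, 12, 4, 46), (253, 94, 8, 13, 69), (280, 97, 196, 77, 4328), (289, 102, 5, 14, 59), (274, 104, 8, 5, 33), (247, 107, 10, 21, 145), (183, 123, 35, 48, 852), (257, 124, 53, 9, 317), (242, 142, 7, 16, 79), (366, 160, 73, 49, 1455), (416, 174, 82, 65, 2114), (363, 196, 20, 20, 236), (399, 200, 8, 3, 24), (406, 207, 9, 7, 47), (341, 209, 32, 19, 372), (388, 210, 11, 8, 63), (292, 228, 130, 46, 3257)]
track change since easing 1162
side [(37, 0, 76, 133, 5148), (149, 0, 42, 114, 2324), (192, 0, 68, 44, 1046), (220, 0, 4, 5, 18), (301, 1, 32, 42, 905), (386, 12, 52, 56, 2305), (251, 16, 77, 125, 3481), (317, 48, 14, 14, 107), (353, 68, 77, 114, 4875), (146, 117, 11, 27, 91), (66, 128, 22, 12, 181), (97, 129, 34, 30, 624), (30, 142, 49, 38, 1305), (137, 151, 9, 21, 72), (143, 160, 65, 43, 1379), (258, 162, 53, 23, 731), (28, 167, 58, 40, 487), (243, 169, 11, 18, 122), (257, 176, 4, 4, 15), (93, 180, 8, 7, 26), (109, 180, 30, 15, 178), (281, 183, 10, 5, 39), (268, 186, 4, 4, 15), (284, 186, 27, 13, 239), (166, 194, 22, 10, 182), (291, 199, 33, 16, 332), (121, 201, 8, 8, 33), (72, 207, 14, 14, 134), (90, 207, 27, 27, 306), (121, 232, 5, 8, 34), (57, 276, 7, 4, 22), (39, 280, 12, 5, 43), (11, 284, 8, 5, 31), (0, 288, 4, 5, 16), (121, 298, 14, 29, 228), (0, 316, 25, 28, 263)]
track change since easing 383
```

```bash
python3 - <<'E'
from h import *
E=lambda c:cv2.GaussianBlur(cv2.Canny(c['frame'],40,100),(5,5),0)
for n,(x,y,w,h) in [('scene',(400,184,30,28)),('side',(260,168,38,22))]:
    a,b=load(n+'4'),load(n+'5')
    for nm,e in (('edge',E),('grey',lambda c:cv2.cvtColor(c['frame'],cv2.COLOR_RGB2HSV)[...,0])):
        r=cv2.matchTemplate(e(b)[y-15:y+h+15,x-15:x+w+15],e(a)[y:y+h,x:x+w],cv2.TM_CCOEFF_NORMED);print(n,nm,cv2.minMaxLoc(r)[1::2],r[15,15])
E
```

```text
scene edge (0.5310271978378296, (15, 15)) 0.5310272
scene grey (0.984784722328186, (15, 15)) 0.9847847
side edge (0.40706849098205566, (7, 9)) 0.347729
side grey (0.599906861782074, (15, 15)) 0.59990686
```

The blank hasn't moved (zero shift against the picture taken just after easing off), and the paddle stands as it did before.

```bash
python3 -c "
from plant import finish_job;print(finish_job())"
```

```text
the job is handed in; nothing more can be done
None
```

The job is handed in at about 24 s: the blank was rolled to the stop, held at about 5 N for just over a second, and left resting by the nose. The paddle is upright back in the tray; the last blank and paddle checks were numeric image comparisons, as all ten views were used. I made no separate check of the bystanders.

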